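# Vent the bottle and free its stuck stopper

### The arm

A 6-joint arm with a two-finger parallel gripper is mounted at the origin on the work surface. World frame = base frame: x ahead of the robot, y to its left, z up, the work surface at z = 0. Lengths are in mm, angles in degrees, forces in N, time in s.
With the tool pointing down it reaches from about 300 to 850 mm from the base axis. Payload 4.2 kg.
Tool frame: the origin (TCP) lies midway between the tips of the shut fingers; the grasp point (between the pads) lies env.hold_point_z behind it (env.hold_point_z is the distance from the TCP to the grasp point, in mm); z points along the fingers, y is the line along which they close (so a half turn about z gives the same grasp; the last joint's range is limited). The gripper opens to 91 mm and grips with 3 to 60 N. Pads are 32 mm wide; open, the fingers measure 118 mm over their backs; the gripper's body (76 mm by 178 mm) begins 60 mm behind the grasp point.
Start: joints at [-76.433, 18.312, 89.639, -0, 72.044, -1.146], TCP at [146.045, -556.162, 189.976] pointing down, gripper open.
Joint ranges: [-177.97, 177.97], [-48.28, 115.42], [12.27, 149.76], [-77.06, 257.06], [2.81, 150.46], [-146.56, 146.56]. Speed limits (degrees/s): [147.25, 147.25, 180, 180, 180, 180].

### API

Orientations are given as [roll, pitch, yaw] about the fixed x, y, z axes, in that order (R = Rz(yaw) Ry(pitch) Rx(roll)).
In Python, from workcell import env, viewer, spotter gives the robot as it stands.
- The arm moves only by the tool apply_moves, never from a script. Its arguments are lists of equal length, an entry for each row: "delta_pos": the shift along the world's x, y, z normalised to -1 to 1, where 1 is 120 mm, a list of three; "rot": the turn, a rotation vector about the world's x, y, z normalised to -1 to 1, where 1 is 1.5 rad, a list of three; "hand": the opening, from 0 (shut) to 1 (fully open). A call has 1 to 10 rows; each row is the pose to reach, as a shift and turn from the pose commanded when the call began; what a row does not reach only later rows make up. A row lasts 1/12 s, in which the tool goes at most 41.7 mm and 7.16 degrees, less where a joint would pass 70% of its speed; a pose out of reach is approached as far as the arm can. A call with a number of a shift or a turn outside -1 to 1 is refused whole. A call with a gripper value outside its range is refused whole. The fingers move at their own pace and stop on an object; "newtons" is the grip in N (left out, the last holds). Time passes only in rows, so rows that repeat a pose let the fingers close. It gives the time, the measured TCP pose, the force, the opening and the grip force at its end, in the units of the state.
- env.state(): the state, without advancing time (a new reading comes with each control period).
- viewer.grab_frame(name): name is "scene" or "top" or "wrist"; returns a dict with "pixels" (384x512x3 uint8, red, green, blue), "camera_matrix" (3x3 intrinsics, pixels), "R" (3x3) and "t" (3): a world point X has camera coordinates R X + t; the wrist camera has in their place "mount" (4x4, takes a point from camera to tool coordinates, whose origin is the TCP and whose axes are the flange's). Camera axes: x right, y down, z forward; pixel columns grow to the right and rows downward; lengths in mm; the calibration is good to about 2 mm. A picture is of the moment at which its call begins: read the wrist's pose just before it. There is no depth.
- env.job_done(): hands the job in; it is judged then, once.
Trained networks look in a picture, given as the dict that the camera call returned (one of the last four; its "shot" number tells which), for a name from the list of things; names that differ only in an ending like _2 or _b are one class to them, and where a whole thing is asked for, a point or a joint stands for the part that bears it (a point fixed in the world has none). Each returns a list of dicts, best first, with "score" (0 to 1); they miss things now and then, are a little off and sometimes report something else, mostly with a low value. They report only what shows in the picture. A call takes as long as a camera call.
- spotter.trace(picture, query): "mask" (384x512 bool, what is visible of it) and "box" ([centre column, centre row, width, height] in pixels, round what is visible of it).
- spotter.landmark_of(picture, query): "position" ([column, row] in pixels: a listed point, or the origin of a listed thing).
The state is a dict: "time_s": time; "qpos": joint angles; "qvel": joint speeds; "effort": joint torques, N m; "ee_pos": TCP position; "ee_rot": TCP orientation; "force": force on the tool from outside, world axes, zero at the start; "torque": the same for the moment, N m; "gripper_width": finger opening in mm; "gripper_force": force on a finger pad.
Only numpy, scipy, OpenCV 4.12 (cv2) and the standard library are available. Lean on these libraries where they do the work, as an engineer would, in place of code of your own. Each camera call takes 0.05 s, during which the arm holds its last target. There are 200 camera calls.

### The job

Swing the lever of the vent valve upright to let air in, and leave it there. Then work the stuck stopper out of the square bottle next to it, twisting it to and fro while easing it up gently, without a jerk; a straight pull only lifts the bottle out of its holder. Set the stopper down in the wide steel dish, do not drop it in, and leave the bottle down in its holder and the other things where they are.

Things in the scene. Friction and masses are not known exactly. Their poses are not given: they have to be found in the camera images.
- station: Fixed aluminium base plate 130 x 270 x 8 mm (x, y, z). Origin at the centre of its underside; turned by its yaw. On it, along its own y: the square bottle in its dark holder at y = -65 mm and the vent valve at y = +85 mm (both at x = 0). A thin steel tube joins them on the +x side, below 80 mm high.
- lever_pivot (a point): Pivot of the vent lever, 55 mm above the table, in a steel barrel 26 mm in diameter; hinge axis = the station's y.
- lever_knob (a point): Centre of the black barrel-shaped knob at the end of the vent lever, 75 mm from the pivot: 26 mm in diameter, 24 mm long along the hinge axis (the station's y), with flat ends. Rod 10 mm thick.
- vent_lever (a joint): Angle of the vent lever: 0 = upright; positive leans to the station's +x, negative to its -x (towards the robot). It starts leaning to -x, turns +-1.05 rad, has a stiff friction hinge (0.15 N m, some 2 N at the knob) and stays where it is left.
- bottle_mouth (a point): Centre of the rim of the square amber bottle: 78 mm square, its neck 42 mm across, its rim 128 mm above the table. The bottle weighs 1.2 kg; its holder keeps it from turning or sliding sideways, but it can be lifted straight up. The holder is 24 mm deep.
- bottle (a joint): How far the bottle has been lifted in its holder (m), 0 = seated; it sinks back by its weight. Its neck grips the plug with some 17 to 24 N of friction, more than its weight; while the plug twists only part of this resists lifting, and when the twist stops it holds in full again. Rising 1 mm per 3 mm or more of sideways slip (2 to 3 mm for a 0.8 rad twist) leaves the bottle down.
- stopper_center (a point): Centre (half-way up) of the black plastic stopper, 72 mm tall, 70 g; z along it, up, y through the thickness of its tab. From its foot: plug 24 mm in diameter, 24 mm long (in the neck at the start; free when raised 22 mm relative to the bottle), collar 36 mm across from 24 to 29 mm, stem, then a flat upright grip tab from 36 to 72 mm, 34 mm wide (its x) and 12 mm thick (its y).
- stopper_grip (a point): Middle of the stopper's grip tab, 18 mm above the stopper's centre, same axes. It starts turned up to 0.5 rad from the station's yaw. Gripped across its 12 mm thickness, the stuck plug takes about 0.25 N m to twist.
- dish_floor (a point): Centre of the inner floor of the wide round steel dish, 5 mm above the table: 128 mm across, 24 mm high, inner floor 112 mm across. It stands on the left or the right of the station.
- beaker: Bystander: clear glass beaker, 72 mm across, 85 mm high; origin at the centre of its foot. It stands on the other side of the station from the dish.
- spare_bottle: Bystander: round amber bottle, 60 mm across, 98 mm high; origin at its foot.
- alu_flask: Bystander: small aluminium flask, 42 mm across, 85 mm high; origin at its foot.
- salt_jar: Bystander: white jar, 54 mm across, 60 mm high; origin at its foot.
- wash_bottle: Bystander: clear bottle with blue cap, 60 mm across, 150 mm high; origin at its foot.
- spatula: Bystander: flat steel lab spatula 170 mm long, 5 mm thick, lying in front of the station.
- weight: Bystander: steel balance weight, 28 mm across, 44 mm high; origin at its foot.

How it is judged:
By the outcome, as a careful person would: the job done as asked, in the order asked, and still so for the second after the job is handed in, with the robot touching nothing.
It also fails if it takes over 70 s, if anything falls off the work surface, if the arm or the gripper's body presses on something with over 40 N, if the wrist force passes 120 N, or if a joint passes its speed limit or range.

## Working session

There is one attempt and no reset: what is moved stays moved. The work goes in short steps, Python scripts to look and compute and a tool call to move; the robot and the scene stay as the last step left them, time stands still between calls to the robot, and variables do not carry over. Pictures are saved under pics/ and viewed, at most 10 in all, crops included, and the job is handed in when it is done.

Besides the shell and the picture viewer there is one more tool, called after "Request:" by a JSON object that holds its "api" and its "payload". apply_moves: Moves the arm, as the interface text tells. Its arguments: {"type":"object","properties":{"delta_pos":{"type":"array"},"rot":{"type":"array"},"hand":{"type":"array"},"newtons":{"type":"number"}},"required":["delta_pos","rot","hand"]}

```bash
mkdir -p pics; cat > h.py <<'E'
import numpy as np, cv2
from workcell import env, viewer, spotter
from scipy.spatial.transform import Rotation as Ro
def ray(p,uv):
    d=np.linalg.inv(p["camera_matrix"])@np.array([uv[0],uv[1],1.]); R=np.array(p["R"]);t=np.array(p["t"])
    return -R.T@t, R.T@d
def atz(p,uv,z):
    o,d=ray(p,uv); return o+d*(z-o[2])/d[2]
def tri(obs):
    A=np.zeros((3,3));b=np.zeros(3);L=[]
    for p,uv in obs:
        o,d=ray(p,uv);d=d/np.linalg.norm(d);M=np.eye(3)-np.outer(d,d);A+=M;b+=M@o
    return np.linalg.solve(A,b)
E
cat > m.py <<'E'
from h import *
P={n:viewer.grab_frame(n) for n in("scene","top")}
for n in P: cv2.imwrite(f"pics/{n}0.png",P[n]["pixels"][:,:,::-1]); print(n,(-np.array(P[n]["R"]).T@P[n]["t"]).round())
Z=dict(station=0,lever_pivot=55,lever_knob=None,bottle_mouth=128,stopper_center=140,stopper_grip=158,dish_floor=5,beaker=0,spare_bottle=0,alu_flask=0,salt_jar=0,wash_bottle=0,spatula=0,weight=0)
for q,z in Z.items():
    obs=[];s=q
    for n in P:
        r=spotter.landmark_of(P[n],q)
        if r:
            uv=r[0]["position"];obs.append((P[n],uv));s+=f" | {n} {np.round(uv)} {r[0]['score']:.2f} "+(str(atz(P[n],uv,z)[:2].round()) if z is not None else "")
    if len(obs)==2:s+=f" tri {tri(obs).round(1)}"
    print(s)
s=env.state();print(env.hold_point_z,s["ee_pos"],s["ee_rot"],s["gripper_width"])
E
python3 m.py; python3 -c "
import cv2,numpy as np
cv2.imwrite('pics/both.png',cv2.resize(np.vstack([cv2.imread('pics/scene0.png'),cv2.imread('pics/top0.png')]),None,fx=.78,fy=.78))"
```

```text
scene [1159. -545.  690.]
top [ 359.    6. 1407.]
station | scene [263. 234.] 0.60 [608. -23.] | top [262. 186.] 0.62 [604. -26.] tri [605.8 -24.   -0.9]
lever_pivot | scene [286. 206.] 0.94 [609.  65.] | top [234. 184.] 0.94 [602.  64.] tri [604.6  66.3  51.3]
lever_knob | scene [273. 182.] 0.67  | top [234. 195.] 0.62  tri [557.8  64.2 114.5]
bottle_mouth | scene [249. 206.] 0.67 [611. -76.] | top [284. 179.] 0.79 [602. -90.] tri [606.8 -83.5 128.3]
stopper_center | scene [246. 204.] 0.70 [610. -84.] | top [282. 179.] 0.65 [599. -82.] tri [602.1 -80.6 133.7]
stopper_grip | scene [248. 198.] 0.77 [612. -80.] | top [282. 176.] 0.70 [606. -82.] tri [607.9 -80.  155.3]
dish_floor | scene [294. 173.] 0.97 [453. 275.] | top [171. 238.] 0.95 [438. 276.] tri [441.6 281.   -3.5]
beaker | scene [153. 257.] 0.80 [ 482. -302.] | top [348. 218.] 0.86 [ 490. -302.] tri [ 488.8 -302.5    6.1]
spare_bottle | scene [360. 207.] 0.80 [721. 286.] | top [171. 152.] 0.65 [730. 279.] tri [726.8 277.3   8.1]
alu_flask | scene [206. 292.] 0.84 [ 667. -263.] | top [282. 178.] 0.69 [631. -92.] tri [ 619.8 -158.3 -107.7]
salt_jar | scene [347. 171.] 0.50 [565. 432.] | top [283. 176.] 0.72 [634. -94.] tri [688.8  -6.8 245.4]
wash_bottle | scene [105. 328.] 0.82 [ 601. -480.] | top [402. 184.] 0.71 [ 598. -490.] tri [ 599.5 -484.8    1.6]
spatula | scene [229. 193.] 0.46 [389.  29.] | top [249. 250.] 0.73 [396.  23.] tri [395.9  23.6   6.4]
weight | scene [103. 328.] 0.69 [ 597. -484.] | top [235. 194.] 0.71 [580.  67.] tri [ 570.3 -205.8  -35.6]
18.8 [ 146.05634796 -556.15139287  189.96208129] [ 1.79996159e+02 -1.33828214e-03  1.47130740e+01] 91.14437497333013
```

View pics/both.png

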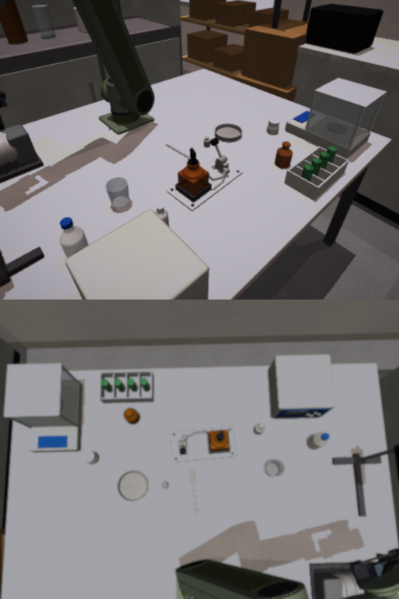

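The scene shows the station at about (605,-24) with yaw near 0. The dish is on its left at (441,279), the beaker on its right, and the lever leans towards the robot. I'll move in for a closer look with the wrist camera.

Request:
{"api": "apply_moves", "payload": {"delta_pos": [[0.6, 0.9, 0.3], [0.6, 0.9, 0.3], [0.6, 0.9, 0.3], [0.6, 0.9, 0.3]], "rot": [[0, 0, -0.171], [0, 0, -0.171], [0, 0, -0.171], [0, 0, -0.171]], "hand": [0.7, 0.7, 0.7, 0.7], "newtons": 15}}

```text
time_s: 1.83
ee_pos: [220.3, -444.7, 227.9]
ee_rot: [180.0, -0.1, 0.2]
force: [-0.1, 0.1, -0.5]
gripper_width: 67.3
gripper_force: 0.0
```

Request:
{"api": "apply_moves", "payload": {"delta_pos": [[0.6, 0.9, 0.3], [0.6, 0.9, 0.3], [0.6, 0.9, 0.3], [0.6, 0.9, 0.3]], "rot": [[0, 0, 0], [0, 0, 0], [0, 0, 0], [0, 0, 0]], "hand": [0.7, 0.7, 0.7, 0.7]}}

```text
time_s: 2.17
ee_pos: [292.5, -337.0, 264.0]
ee_rot: [180.0, -0.2, 0.2]
force: [0.3, 0.1, 1.3]
gripper_width: 63.8
gripper_force: 0.0
```

Request:
{"api": "apply_moves", "payload": {"delta_pos": [[0.6, 0.9, 0.3], [0.6, 0.9, 0.3], [0.6, 0.9, 0.3], [0.6, 0.9, 0.3]], "rot": [[0, 0, 0], [0, 0, 0], [0, 0, 0], [0, 0, 0]], "hand": [0.7, 0.7, 0.7, 0.7]}}

```text
time_s: 2.5
ee_pos: [364.9, -229.2, 299.7]
ee_rot: [180.0, -0.2, 0.3]
force: [0.5, -0.3, 0.4]
gripper_width: 63.6
gripper_force: 0.0
```

Request:
{"api": "apply_moves", "payload": {"delta_pos": [[0.6, 0.9, 0.3], [0.6, 0.9, 0.3], [0.6, 0.9, 0.3], [0.6, 0.9, 0.3]], "rot": [[0, 0, 0], [0, 0, 0], [0, 0, 0], [0, 0, 0]], "hand": [0.7, 0.7, 0.7, 0.7]}}

```text
time_s: 2.83
ee_pos: [437.1, -121.2, 335.3]
ee_rot: [-179.9, -0.2, 0.3]
force: [0.4, -1.0, 0.3]
gripper_width: 64.0
gripper_force: 0.0
```

Request:
{"api": "apply_moves", "payload": {"delta_pos": [[0.6, 0.9, 0], [0.6, 0.9, 0], [0.6, 0.9, 0], [0.6, 0.9, 0], [0.6, 0.9, 0]], "rot": [[0, 0, 0], [0, 0, 0], [0, 0, 0], [0, 0, 0], [0, 0, 0]], "hand": [0.7, 0.7, 0.7, 0.7, 0.7]}}

```text
time_s: 3.25
ee_pos: [507.0, -15.5, 332.8]
ee_rot: [180.0, 0.1, 0.2]
force: [-0.3, 0.4, -0.3]
gripper_width: 64.0
gripper_force: 0.0
```

```bash
cat >> h.py <<'E'
def wrist():
    s=env.state(); p=viewer.grab_frame("wrist"); p=dict(p)
    T=np.eye(4);T[:3,:3]=Ro.from_euler("xyz",s["ee_rot"],degrees=True).as_matrix();T[:3,3]=s["ee_pos"]
    C=np.linalg.inv(T@np.array(p["mount"]));q=dict(p,R=C[:3,:3],t=C[:3,3]); return s,p,q
Z=dict(lever_pivot=55,lever_knob=115,bottle_mouth=128,stopper_center=140,stopper_grip=158,station=0,dish_floor=5)
def look(name,qs=Z):
    s,p,q=wrist(); cv2.imwrite(f"pics/{name}.png",p["pixels"][:,:,::-1])
    print("cam",(-q["R"].T@q["t"]).round(),"ee",np.round(s["ee_pos"],1),np.round(s["ee_rot"],2),"q",np.round(s["qpos"],1),"t",s["time_s"])
    for k in qs:
        for r in spotter.landmark_of(p,k)[:1]: print(k,np.round(r["position"],1),round(r["score"],2),atz(q,r["position"],Z[k]).round(1))
    return s,p,q
E
python3 -c "
from h import *
s,p,q=look('w1')"
```

```text
cam [587. -16. 528.] ee [507.  -15.5 332.8] [1.7996e+02 1.1000e-01 2.1000e-01] q [-3.   8.9 82.1 -0.  89.1 86.8] t 3.25
lever_pivot [198.4  85.8] 0.89 [603.8  65.3  55. ]
bottle_mouth [311.7  76.3] 0.96 [612.7 -83.6 128. ]
stopper_center [314.1  75.7] 0.82 [612.6 -84.3 140. ]
stopper_grip [317.1  74.2] 0.95 [613.  -84.4 158. ]
station [261.3  83.6] 0.56 [609.5 -25.6   0. ]
dish_floor [ 85.4 188.6] 0.8 [435.5 277.4   5. ]
```

View pics/w1.png

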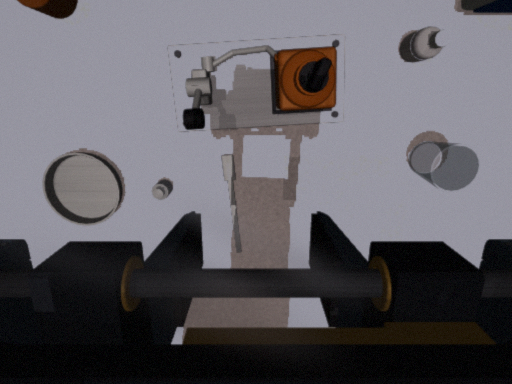

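The view shows the plate's four screws at (178,54), (336,43), (182,126) and (335,114). The knob is at about (194,119) and the tab runs from about (308,85) to (327,64).

```bash
python3 -c "
from h import *
s,p,q=wrist()
S=[atz(q,u,9) for u in [(178,54),(336,43),(182,126),(335,114)]]
print(np.round(S,1)); 
print([np.degrees(np.arctan2(-(a-b)[0],(a-b)[1])).round(1) for a,b in((S[0],S[1]),(S[2],S[3]))], np.mean(S,0))
for z in (110,115,120): print(atz(q,(194,119),z).round(1))
r=spotter.trace(p,'lever_knob');print([(a['score'],a['box']) for a in r[:2]])
r=spotter.landmark_of(p,'lever_knob');print(r[:2])
g=p['pixels'][20:140,160:360]; cv2.imwrite('pics/w1c.png',cv2.resize(g[:,:,::-1],None,fx=4,fy=4,interpolation=2))
"
```

```text
[[ 651.6  100.3    9. ]
 [ 667.1 -140.8    9. ]
 [ 543.2  101.3    9. ]
 [ 562.2 -146.7    9. ]]
[np.float64(3.7), np.float64(4.4)] [606.00280329 -21.50019625   9.        ]
[560.3  61.9 110. ]
[560.6  60.9 115. ]
[560.9  60.  120. ]
[(0.87, [191.1, 109.4, 24.9, 40.5])]
[{'position': [315.4, 74.5], 'score': 0.67}, {'position': [194.1, 118.1], 'score': 0.63}]
```

View pics/w1c.png

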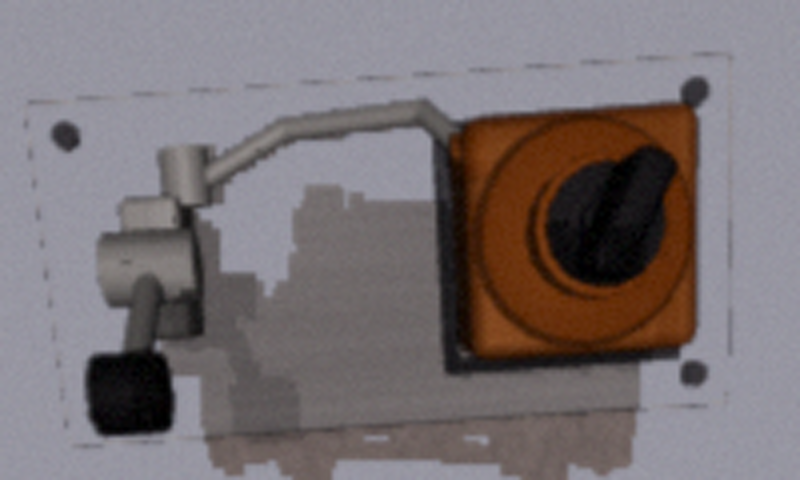

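The knob is at about (560.5,61,116), which matches 75 mm from the pivot at a lean of about -0.6 rad. The station yaw is about 3.9°. I'll go and grip the knob across its flat ends.

Request:
{"api": "apply_moves", "payload": {"delta_pos": [[0.45, 0.64, -0.4], [0.45, 0.64, -0.8], [0.45, 0.64, -1], [0.45, 0.64, -1], [0.45, 0.64, -1], [0.45, 0.64, -1]], "rot": [[0, 0, 0.043], [0, 0, 0.043], [0, 0, 0.043], [0, 0, 0.043], [0, 0, 0.043], [0, 0, 0.043]], "hand": [0.7, 0.7, 0.7, 0.7, 0.7, 0.7]}}

```text
time_s: 4.3
ee_pos: [559.2, 60.7, 212.6]
ee_rot: [180.0, 0.2, 3.8]
force: [1.0, -0.7, 0.7]
gripper_width: 64.1
gripper_force: 0.0
```

Request:
{"api": "apply_moves", "payload": {"delta_pos": [[0, 0, -0.2], [0, 0, -0.4], [0, 0, -0.6], [0, 0, -0.8], [0, 0, -0.95], [0, 0, -0.95], [0, 0, -0.95]], "rot": [[0, 0, 0], [0, 0, 0], [0, 0, 0], [0, 0, 0], [0, 0, 0], [0, 0, 0], [0, 0, 0]], "hand": [0.6, 0.55, 0.5, 0.5, 0.5, 0.5, 0.5]}}

```text
time_s: 4.88
ee_pos: [561.0, 60.0, 101.8]
ee_rot: [180.0, -0.1, 3.7]
force: [-0.9, 0.3, 0.4]
gripper_width: 45.6
gripper_force: 0.0
```

```bash
python3 -c "
from h import *
s,p,q=look('w2',['lever_knob','lever_pivot']);print(s['force'],s['gripper_width'])
P=viewer.grab_frame('scene');c=P['pixels'][130:250,200:340];cv2.imwrite('pics/s2.png',np.vstack([cv2.resize(p['pixels'],(512,384)),cv2.resize(c,(512,200),interpolation=2)])[:,:,::-1])
"
```

```text
cam [640.  64. 297.] ee [561.   60.  101.8] [ 1.7999e+02 -1.4000e-01  3.6700e+00] q [ 4.9 21.3 98.7 -0.  59.9 91.3] t 4.8833
lever_knob [249.4 230.9] 0.71 [561.   62.8 115. ]
lever_pivot [252.6 149.2] 0.8 [603.4  63.9  55. ]
[-0.87953038  0.31435905  0.38549324] 45.584979496959825
```

View pics/s2.png

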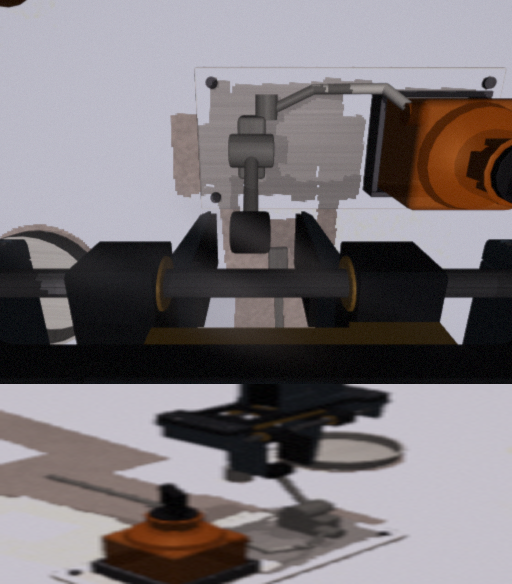

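The knob sits between the fingers at (249,231) and the plate edge is level, so the yaw is right. Next I'll centre, lower a little and close.

Request:
{"api": "apply_moves", "payload": {"delta_pos": [[0, 0.02, -0.02], [0, 0.02, -0.03], [0, 0.02, -0.03], [0, 0.02, -0.03], [0, 0.02, -0.03], [0, 0.02, -0.03], [0, 0.02, -0.03], [0, 0.02, -0.03]], "rot": [[0, 0, 0], [0, 0, 0], [0, 0, 0], [0, 0, 0], [0, 0, 0], [0, 0, 0], [0, 0, 0], [0, 0, 0]], "hand": [0.5, 0.4, 0.3, 0.2, 0.2, 0.2, 0.2, 0.2], "newtons": 12}}

```text
time_s: 5.75
ee_pos: [560.0, 63.4, 96.4]
ee_rot: [-180.0, 0.0, 3.7]
force: [-0.9, 2.7, 0.6]
gripper_width: 23.6
gripper_force: 12.0
```

Request:
{"api": "apply_moves", "payload": {"delta_pos": [[0.055, 0.004, 0.032], [0.112, 0.007, 0.059], [0.168, 0.011, 0.081], [0.225, 0.014, 0.096], [0.28, 0.018, 0.106], [0.33, 0.021, 0.109], [0.355, 0.022, 0.109], [0.355, 0.022, 0.109], [0.355, 0.022, 0.109]], "rot": [[0, 0, 0], [0, 0, 0], [0, 0, 0], [0, 0, 0], [0, 0, 0], [0, 0, 0], [0, 0, 0], [0, 0, 0], [0, 0, 0]], "hand": [0.2, 0.2, 0.2, 0.2, 0.2, 0.2, 0.2, 0.2, 0.2]}}

```text
time_s: 6.5
ee_pos: [604.1, 66.1, 109.8]
ee_rot: [-180.0, -0.2, 3.7]
force: [0.8, 5.7, -3.1]
gripper_width: 23.8
gripper_force: 12.0
```

```bash
python3 -c "
from h import *
Z['lever_knob']=130
s,p,q=look('w3',['lever_knob','lever_pivot','station']);print(s['force'],s['gripper_width'])
P=viewer.grab_frame('scene')
for k in('lever_knob','lever_pivot'):
  r=spotter.landmark_of(P,k)
  if r: print(k,r[0]['position'],r[0]['score'],atz(P,r[0]['position'],Z[k]))
"
```

```text
cam [683.  70. 305.] ee [604.1  66.1 109.8] [-179.97   -0.18    3.7 ] q [ 5.1 24.5 92.2  0.  63.2 91.4] t 6.5
lever_knob [254.7 243.7] 0.94 [598.9  65.2 130. ]
lever_pivot [255.8 197.8] 0.84 [604.8  64.9  55. ]
station [342.7 183.1] 0.73 [608.8 -22.5   0. ]
[ 0.75279945  5.72344223 -3.07371169] 23.788459602022673
lever_knob [262.3, 237.3] 0.61 [ 719.87531136 -130.11352651  130.        ]
lever_pivot [286.8, 205.4] 0.83 [609.66284599  69.89942686  55.        ]
```

View pics/w3.png

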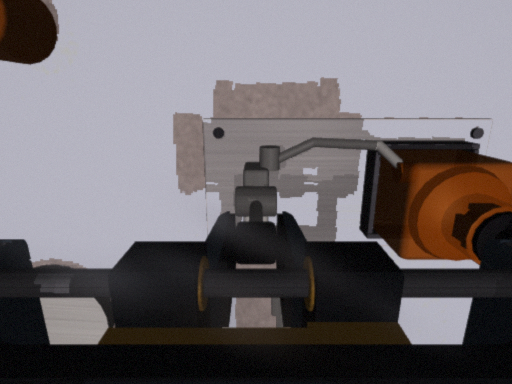

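The knob at (255,243) appears a few mm short of upright compared with the pivot at (256,200). I'll let go and check from above.

Request:
{"api": "apply_moves", "payload": {"delta_pos": [[0, 0, 0], [0, 0, 0], [0, 0, 0], [0, 0, 0.3], [0, 0, 0.6], [0, 0, 1], [-0.4, 0, 1], [-0.7, 0, 1], [-0.7, 0, 1], [-0.7, 0, 1]], "rot": [[0, 0, 0], [0, 0, 0], [0, 0, 0], [0, 0, 0], [0, 0, 0], [0, 0, 0], [0, 0, 0], [0, 0, 0], [0, 0, 0], [0, 0, 0]], "hand": [0.5, 0.5, 0.5, 0.5, 0.5, 0.5, 0.5, 0.5, 0.5, 0.5]}}

```text
time_s: 7.68
ee_pos: [516.8, 64.9, 230.3]
ee_rot: [179.9, -0.1, 3.7]
force: [0.7, 0.2, 1.1]
gripper_width: 45.7
gripper_force: 0.0
```

```bash
python3 -c "
from h import *
Z['lever_knob']=130
s,p,q=look('w4',['lever_knob','lever_pivot','stopper_grip','bottle_mouth','station'])
for k in ('lever_knob','lever_pivot'):
  r=spotter.trace(p,k)
  for a in r[:1]: print(k,a['score'],np.round(a['box']))
c=p['pixels'][90:260,190:460];cv2.imwrite('pics/w4c.png',cv2.resize(c,None,fx=2.9,fy=2.9,interpolation=2)[:,:,::-1])
"
```

```text
cam [596.  70. 426.] ee [516.8  64.9 230.3] [ 1.7993e+02 -6.0000e-02  3.7200e+00] q [ 5.9 12.  92.5 -0.1 75.4 92.2] t 7.6833
lever_knob [259.4  93.4] 0.63 [601.5  65.8 130. ]
lever_pivot [261.2  90.8] 0.84 [605.7  63.1  55. ]
stopper_grip [446.3  90.6] 0.59 [613.3 -85.4 158. ]
station [324.6  94. ] 0.79 [608.7 -20.2   0. ]
lever_knob 0.94 [263.  96.  29.  33.]
lever_pivot 0.61 [333.  89. 229. 111.]
```

View pics/w4c.png

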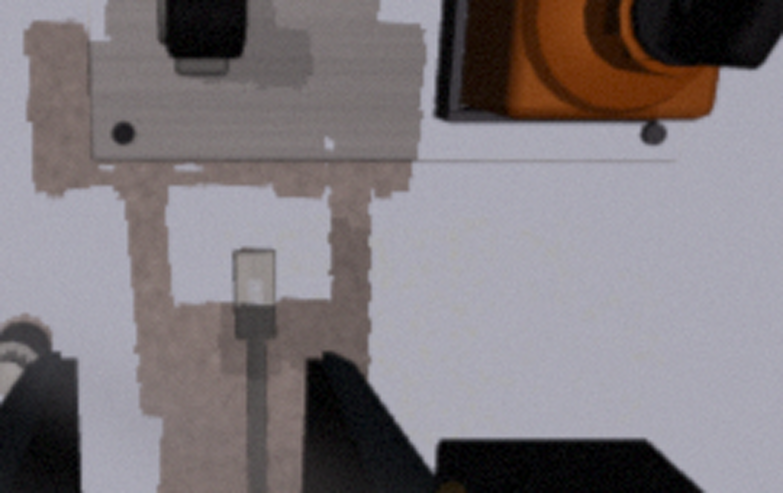

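The crop is off-centre, but the numbers put the knob 2–4 mm short. A side-offset view level with the valve will settle it and will also show the stopper.

Request:
{"api": "apply_moves", "payload": {"delta_pos": [[0.06, -0.3, 0.3], [0.06, -0.6, 0.3], [0.06, -0.92, 0.3], [0.06, -0.92, 0.3], [0.06, -0.92, 0.3]], "rot": [[0, 0, 0], [0, 0, 0], [0, 0, 0], [0, 0, 0], [0, 0, 0]], "hand": [0.5, 0.5, 0.5, 0.5, 0.5]}}

```text
time_s: 8.5
ee_pos: [526.1, -46.4, 265.2]
ee_rot: [-180.0, 0.0, 3.5]
force: [-0.9, 0.4, -0.9]
gripper_width: 45.5
gripper_force: 0.0
```

```bash
python3 -c "
from h import *
Z['lever_knob']=130
s,p,q=look('w5')
r=spotter.trace(p,'lever_knob');print([(a['score'],np.round(a['box'],1)) for a in r[:2]])
np.savez('pics/w5.npz',R=q['R'],t=q['t'],K=p['camera_matrix'])
print('fwd',q['R'][2].round(2))
c=p['pixels'][30:190,120:386];cv2.imwrite('pics/w5c.png',cv2.resize(c,None,fx=3,fy=3,interpolation=2)[:,:,::-1])
"
```

```text
cam [606. -42. 460.] ee [526.1 -46.4 265.2] [-1.7999e+02  2.0000e-02  3.4900e+00] q [-6.3 11.8 87.8  0.  80.4 80.2] t 8.5
lever_pivot [166.3  96.9] 0.75 [601.2  67.7  55. ]
lever_knob [151.2  99.8] 0.88 [598.3  62.6 130. ]
bottle_mouth [412.   67.8] 0.75 [ 644.9 -195.4  128. ]
stopper_center [297.9  94.4] 0.73 [612.5 -83.6 140. ]
stopper_grip [303.7  92.9] 0.77 [613.8 -86.5 158. ]
station [238.   93.8] 0.78 [611.  -17.7   0. ]
dish_floor [ 40.8 199.8] 0.9 [437.9 274.8   5. ]
[(0.71, array([150.9, 100.3,  38.5,  26.6]))]
fwd [-0.28 -0.02 -0.96]
```

View pics/w5c.png

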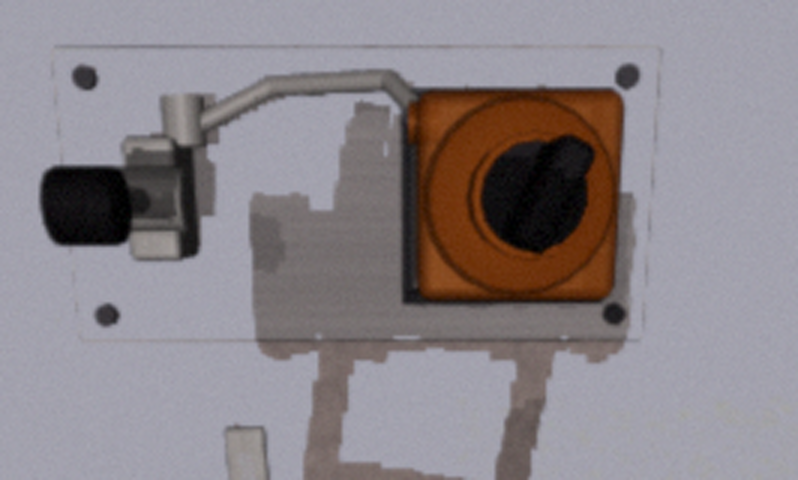

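```bash
python3 -c "
from h import *
d=np.load('pics/w5.npz');q=dict(camera_matrix=d['K'],R=d['R'],t=d['t'])
f=lambda u,v:(120+u/3,30+v/3)
S=[atz(q,f(*a),9) for a in((85,77),(627,76),(106,315),(614,314))];print(np.round(S,1),np.mean(S,0))
print('edges',[atz(q,f(*a),8).round(1) for a in((53,46),(661,47),(82,340),(639,340))])
print('knob',atz(q,f(86,205),130),atz(q,f(86,166),130)[0],atz(q,f(86,245),130)[0])
print('bracket',atz(q,f(150,137),30),atz(q,f(158,260),30))
print('barrel',atz(q,f(155,192),55),atz(q,f(155,165),55)[0],atz(q,f(155,218),55)[0])
T=[atz(q,f(*a),176) for a in((574,138),(592,158),(545,160))]
print('tabtop',np.round(T,1)); 
# rows for candidates
for X in([612,-86],[613,-84]):
  for z in (128,176):
    c=d['K']@(d['R']@np.array(X+[z])+d['t']);print(X,z,((c[:2]/c[2]-[120,30])*3).round())
"

```

```text
[[ 651.9  103.2    9. ]
 [ 667.3 -136.8    9. ]
 [ 547.5   96.7    9. ]
 [ 563.  -144.     9. ]] [607.42762906 -20.21860928   9.        ]
edges [array([663.8, 117.1,   8. ]), array([ 680.2, -150.4,    8. ]), array([534.7, 108.8,   8. ]), array([ 551.4, -157.7,    8. ])]
knob [599.55846474  65.1238098  130.        ] 612.0613302963043 586.441367405023
bracket [627.50846866  69.29033193  30.        ] [576.0256354   66.46433593  30.        ]
barrel [605.03058502  61.04798341  55.        ] 615.5959050752232 594.7014782478362
tabtop [[627.5 -88.9 176. ]
 [622.4 -94.7 176. ]
 [621.  -81.3 176. ]]
[612, -86] 128 [536. 196.]
[612, -86] 176 [558. 194.]
[613, -84] 128 [530. 192.]
[613, -84] 176 [551. 190.]
```

Upright needs the knob about 2.7 mm further along +x: knob x is 599.4 against pivot x of 602.2, with the station at (607.5,-20.3) and yaw 3.55°. I'll regrip and nudge it.

Request:
{"api": "apply_moves", "payload": {"delta_pos": [[0.3, 0.4, 0], [0.6, 0.75, 0], [0.615, 0.92, -0.3], [0.615, 0.92, -0.3], [0.615, 0.92, -0.3], [0.615, 0.92, -0.3]], "rot": [[0, 0, 0], [0, 0, 0], [0, 0, 0], [0, 0, 0], [0, 0, 0], [0, 0, 0]], "hand": [0.5, 0.5, 0.5, 0.5, 0.5, 0.5], "newtons": 20}}

```text
time_s: 9.45
ee_pos: [598.8, 66.0, 228.3]
ee_rot: [179.9, 0.2, 3.8]
force: [-0.8, -0.4, -0.0]
gripper_width: 45.6
gripper_force: 0.0
```

Request:
{"api": "apply_moves", "payload": {"delta_pos": [[0, 0, -0.3], [0, 0, -0.6], [0, 0, -0.8], [0, 0, -0.98], [0, 0, -0.98], [0, 0, -0.98], [0, 0, -0.98], [0, 0, -0.98], [0, 0, -0.98], [0, 0, -0.98]], "rot": [[0, 0, 0], [0, 0, 0], [0, 0, 0], [0, 0, 0], [0, 0, 0], [0, 0, 0], [0, 0, 0], [0, 0, 0], [0, 0, 0], [0, 0, 0]], "hand": [0.5, 0.5, 0.5, 0.5, 0.4, 0.3, 0.2, 0.2, 0.2, 0.2]}}

```text
time_s: 10.28
ee_pos: [601.0, 66.0, 114.4]
ee_rot: [-180.0, -0.3, 3.7]
force: [-0.1, 1.5, 6.8]
gripper_width: 23.2
gripper_force: 20.0
```

Request:
{"api": "apply_moves", "payload": {"delta_pos": [[0.01, 0, 0], [0.023, 0, 0], [0.023, 0, 0], [0.023, 0, 0], [0.023, 0, 0]], "rot": [[0, 0, 0], [0, 0, 0], [0, 0, 0], [0, 0, 0], [0, 0, 0]], "hand": [0.2, 0.2, 0.2, 0.2, 0.2]}}

```text
time_s: 10.7
ee_pos: [603.2, 66.2, 114.4]
ee_rot: [-180.0, -0.2, 3.7]
force: [-2.1, 1.8, 7.9]
gripper_width: 23.5
gripper_force: 20.0
```

Request:
{"api": "apply_moves", "payload": {"delta_pos": [[0, 0, 0], [0, 0, 0], [0, 0, 0], [0, 0, 0.4], [0, 0, 0.8], [0, 0, 1], [-0.3, -0.3, 1], [-0.62, -0.6, 1], [-0.62, -0.92, 1], [-0.62, -0.92, 1]], "rot": [[0, 0, 0], [0, 0, 0], [0, 0, 0], [0, 0, 0], [0, 0, 0], [0, 0, 0], [0, 0, 0], [0, 0, 0], [0, 0, 0], [0, 0, 0]], "hand": [0.5, 0.5, 0.5, 0.5, 0.5, 0.5, 0.5, 0.5, 0.5, 0.5]}}

```text
time_s: 11.53
ee_pos: [525.6, -48.5, 232.4]
ee_rot: [179.8, 0.0, 3.6]
force: [-0.2, 0.3, 0.6]
gripper_width: 45.8
gripper_force: 0.0
```

Request:
{"api": "apply_moves", "payload": {"delta_pos": [[-0.05, -0.33, 0.3], [-0.05, -0.33, 0.3], [-0.05, -0.33, 0.3]], "rot": [[0, 0, 0], [0, 0, 0], [0, 0, 0]], "hand": [0.5, 0.5, 0.5]}}

```text
time_s: 11.78
ee_pos: [523.4, -86.4, 270.3]
ee_rot: [179.9, -0.3, 3.5]
force: [-0.6, 0.4, -0.8]
gripper_width: 45.3
gripper_force: 0.0
```

```bash
python3 -c "
from h import *
Z['lever_knob']=130
s,p,q=look('w6')
r=spotter.trace(p,'lever_knob');print([(a['score'],np.round(a['box'],1)) for a in r[:2]])
np.savez('pics/w6.npz',R=q['R'],t=q['t'],K=p['camera_matrix'])
c=p['pixels'][30:190,100:366];cv2.imwrite('pics/w6c.png',cv2.resize(c,None,fx=3,fy=3,interpolation=2)[:,:,::-1])
"
```

```text
cam [602. -82. 466.] ee [523.4 -86.4 270.3] [179.89  -0.3    3.52] q [-10.6  11.7  87.2  -0.   80.7  75.9] t 11.7833
lever_pivot [135.3  88.3] 0.69 [607.4  67.2  55. ]
lever_knob [110.6  93.2] 0.69 [600.1  65.3 130. ]
bottle_mouth [256.6  90.6] 0.77 [612.1 -83.3 128. ]
stopper_center [394.3 187.3] 0.61 [ 521.9 -237.8  140. ]
stopper_grip [ 16.  196.4] 0.71 [492.6 156.  158. ]
station [212.6  93.2] 0.91 [608.4 -21.8   0. ]
dish_floor [ 13.9 197.6] 0.79 [436.1 277.8   5. ]
[(0.36, array([ 99. , 202.9,  28.9,  23.4]))]
```

View pics/w6c.png

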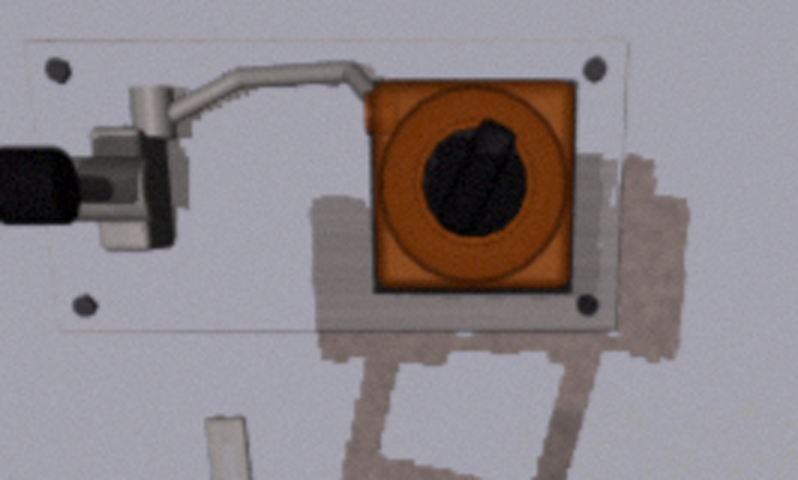

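```bash
python3 -c "
from h import *
d=np.load('pics/w6.npz');q=dict(camera_matrix=d['K'],R=d['R'],t=d['t'])
f=lambda u,v:(100+u/3,30+v/3)
print('screws',np.mean([atz(q,f(*a),9) for a in((58,70),(595,69),(85,305),(587,304))],0))
print('edges',[atz(q,f(*a),8).round(1) for a in((26,40),(628,40),(58,331),(617,331))])
print('knob',atz(q,f(34,185.5),130),'bracket',atz(q,f(115,188.5),28),'barrel',atz(q,f(110,189),55))
def px(X):
  c=d['K']@(d['R']@np.array(X,float)+d['t']);return c[:2]/c[2]
im=cv2.imread('pics/w6.png');x0,y0=232,62
c=cv2.resize(im[y0:y0+54,x0:x0+54],None,fx=11,fy=11,interpolation=cv2.INTER_CUBIC)
c=np.clip(c.astype(float)*3.5,0,255).astype(np.uint8)
cv2.imwrite('pics/tab.png',c)
for z in(128,133,176): print(z,((px([611.5,-85.2,z])-[x0,y0]+.5)*11).round())
"

```

```text
screws [607.54207112 -20.10897769   9.        ]
edges [array([663.2, 117.3,   8. ]), array([ 680.2, -150.4,    8. ]), array([534.5, 110.4,   8. ]), array([ 551.4, -159.3,    8. ])]
knob [601.4751689   64.44542336 130.        ] bracket [602.2638972   73.19145165  28.        ] barrel [601.92442758  65.70294045  55.        ]
128 [296. 328.]
133 [296. 326.]
176 [302. 311.]
```

View pics/tab.png

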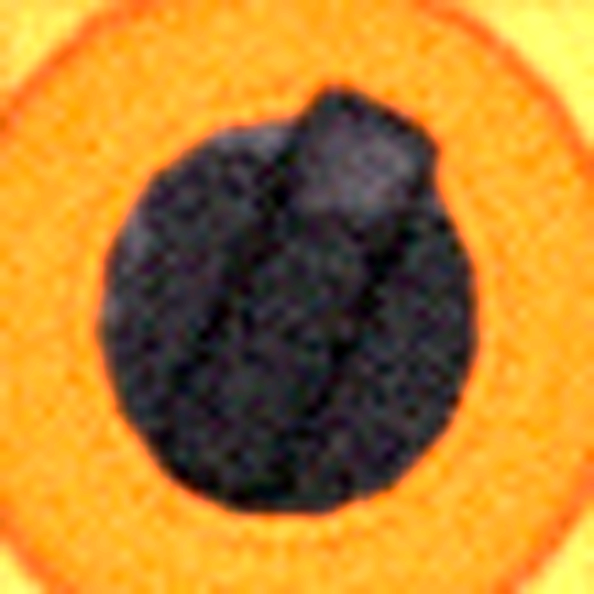

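```bash
python3 -c "
from h import *
d=np.load('pics/w6.npz');q=dict(camera_matrix=d['K'],R=d['R'],t=d['t'])
g=lambda u,v,z=176:atz(q,(232+u/11-.5,62+v/11-.5),z)[:2]
A,B,C,D=g(320,88),g(430,150),g(175,385),g(290,470)
print(A,B,C,D)
a=lambda v:np.degrees(np.arctan2(v[1],v[0]))
print('ang',a(A-C),a(B-D),a(A-B)-90,'width',np.linalg.norm(A-B),'len',np.linalg.norm(A-C),np.linalg.norm(B-D))
m=(A+B)/2; 
for t in(-22,-25): print('centre',m-17*np.array([np.cos(np.radians(t)),np.sin(np.radians(t))]))
print('collar',g(290,320,133))
"

```

```text
[628.24082661 -85.49486942] [624.21234017 -94.47887221] [605.18244555 -75.36177819] [599.18750589 -85.02040969]
ang -23.723266200146163 -20.704739373262342 -24.151780510052816 width 9.845862536801608 len 25.186672558848763 26.75266050965757
centre [610.46445786 -83.61855873]
centre [610.81935101 -82.80236037]
collar [612.01570009 -84.59872871]
```

The lever is now upright to within about 0.01 rad. The tab's long axis lies at about -22.5° in world, and its centre is near (611,-84). I'll approach just above it and check.

Request:
{"api": "apply_moves", "payload": {"delta_pos": [[0.2, 0, 0], [0.4, 0, 0], [0.6, 0, -0.2], [0.74, 0, -0.4], [0.74, 0, -0.55], [0.74, 0, -0.65], [0.74, 0, -0.65], [0.74, 0, -0.65], [0.74, 0, -0.65]], "rot": [[0, 0, -0.08], [0, 0, -0.16], [0, 0, -0.24], [0, 0, -0.303], [0, 0, -0.303], [0, 0, -0.303], [0, 0, -0.303], [0, 0, -0.303], [0, 0, -0.303]], "hand": [0.5, 0.5, 0.5, 0.5, 0.5, 0.5, 0.5, 0.5, 0.5], "newtons": 45}}

```text
time_s: 12.98
ee_pos: [611.4, -84.2, 190.9]
ee_rot: [-180.0, -0.1, -22.3]
force: [0.5, -0.3, 0.3]
gripper_width: 45.5
gripper_force: 0.0
```

```bash
python3 -c "
from h import *
s,p,q=look('w7',['stopper_grip','stopper_center','bottle_mouth'])
for k in('stopper_grip','bottle'):
  r=spotter.trace(p,k);print(k,[(a['score'],np.round(a['box'],1)) for a in r[:2]])
print(p['camera_matrix'],p['mount'])
d=q
def px(X):
  c=p['camera_matrix']@(d['R']@np.array(X,float)+d['t']);return (c[:2]/c[2]).round(1)
tw=lambda z:px(np.array(s['ee_pos'])*[1,1,0]+[0,0,z])
print('tool axis px at z176,158,133',tw(176),tw(158),tw(133))
im=p['pixels'][:,:,::-1];c=im[200:320,190:330];
c=cv2.resize(c,None,fx=5,fy=5,interpolation=2);c=np.clip(c.astype(float)*2.5,0,255).astype(np.uint8);cv2.imwrite('pics/w7c.png',c)
"
```

```text
cam [ 685. -115.  386.] ee [611.4 -84.2 190.9] [-1.7998e+02 -1.0000e-01 -2.2320e+01] q [ -8.9  22.1  83.8  -0.   74.  103.4] t 12.9833
stopper_grip [255.2 206. ] 0.76 [612.4 -85.3 158. ]
stopper_center [253.9 199. ] 0.91 [612.7 -84.3 140. ]
stopper_grip [(0.97, array([257.3, 207.5,  43.6,  63.2]))]
bottle [(0.8, array([253.8, 177.9,  98.7, 103.3]))]
[[313.84826618   0.         255.66087232]
 [  0.         313.84826618 190.67663298]
 [  0.           0.           1.        ]] [[ 1.53152700e-03 -9.59799977e-01 -2.80680704e-01  8.02289177e+01]
 [ 9.99998665e-01  1.30996952e-03  9.76968624e-04  7.52266548e-01]
 [-5.70011295e-04 -2.80681826e-01  9.59800702e-01 -1.95209324e+02]
 [ 0.00000000e+00  0.00000000e+00  0.00000000e+00  1.00000000e+00]]
tool axis px at z176,158,133 [254.3 215.9] [254.4 207.6] [254.5 197.8]
```

View pics/w7c.png

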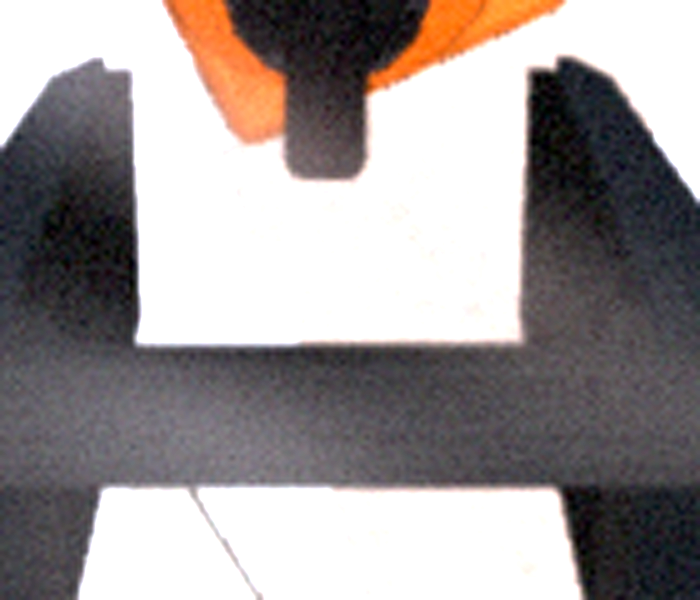

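The tab is vertical and centred between the fingers: tab column 255, finger midpoint 256. Next I'll descend and grip.

Request:
{"api": "apply_moves", "payload": {"delta_pos": [[0.008, -0.003, -0.15], [0.008, -0.003, -0.3], [0.008, -0.003, -0.41], [0.008, -0.003, -0.41], [0.008, -0.003, -0.41], [0.008, -0.003, -0.41], [0.008, -0.003, -0.41], [0.008, -0.003, -0.41], [0.008, -0.003, -0.41], [0.008, -0.003, -0.41]], "rot": [[0, 0, 0], [0, 0, 0], [0, 0, 0], [0, 0, 0], [0, 0, 0], [0, 0, 0], [0, 0, 0], [0, 0, 0], [0, 0, 0], [0, 0, 0]], "hand": [0.5, 0.5, 0.5, 0.4, 0.3, 0.2, 0.1, 0.05, 0.05, 0.05]}}

```text
time_s: 14.12
ee_pos: [612.6, -84.3, 141.8]
ee_rot: [-179.9, -0.1, -22.3]
force: [0.3, 1.4, 3.2]
gripper_width: 11.7
gripper_force: 45.0
```

Request:
{"api": "apply_moves", "payload": {"delta_pos": [[0, 0, 0], [0, 0, 0], [0, 0, 0.002], [0, 0, 0.005], [0, 0, 0.008], [0, 0, 0.008]], "rot": [[0, 0, 0.053], [0, 0, 0.106], [0, 0, 0.16], [0, 0, 0.213], [0, 0, 0.267], [0, 0, 0.267]], "hand": [0.05, 0.05, 0.05, 0.05, 0.05, 0.05]}}

```text
time_s: 14.62
ee_pos: [611.9, -84.2, 141.9]
ee_rot: [-180.0, -0.0, 0.7]
force: [0.4, 2.4, 1.2]
gripper_width: 11.6
gripper_force: 45.0
```

```bash
python3 -c "
from h import *
s=env.state();print(s['force'],s['torque'],s['ee_rot'],s['gripper_width'],s['qpos'].round(1) if hasattr(s['qpos'],'round') else s['qpos'])"
```

```text
[0.43491004 2.42491507 1.15571536] [ 0.4801589  -0.04352912  0.00385521] [-1.79954358e+02 -3.33615542e-02  6.86821558e-01] 11.627369452240867 [-8.9 24.  88.1  0.1 68.  80.4]
```

Request:
{"api": "apply_moves", "payload": {"delta_pos": [[0, 0, 0], [0, 0, 0.002], [0, 0, 0.004], [0, 0, 0.006], [0, 0, 0.009], [0, 0, 0.011], [0, 0, 0.014], [0, 0, 0.016], [0, 0, 0.016], [0, 0, 0.016]], "rot": [[0, 0, -0.053], [0, 0, -0.106], [0, 0, -0.16], [0, 0, -0.213], [0, 0, -0.267], [0, 0, -0.32], [0, 0, -0.373], [0, 0, -0.427], [0, 0, -0.48], [0, 0, -0.533]], "hand": [0.05, 0.05, 0.05, 0.05, 0.05, 0.05, 0.05, 0.05, 0.05, 0.05]}}

```text
time_s: 15.45
ee_pos: [611.9, -84.9, 142.6]
ee_rot: [180.0, -0.0, -45.5]
force: [1.5, -0.2, -4.3]
gripper_width: 11.4
gripper_force: 45.0
```

```bash
python3 -c "
from h import *
s=env.state();print(s['force'],s['torque'],s['ee_rot'],s['gripper_width'])
P=viewer.grab_frame('scene')
for k in('bottle_mouth','stopper_grip'):
  r=spotter.landmark_of(P,k);print(k,r[:1])"
```

```text
[ 1.47928922 -0.1955252  -4.33970464] [ 0.13035105 -0.35063854  0.20004533] [ 1.79953221e+02 -7.97017991e-03 -4.54824470e+01] 11.446705656496407
bottle_mouth []
stopper_grip [{'position': [246.4, 199.2], 'score': 0.59}]
```

Request:
{"api": "apply_moves", "payload": {"delta_pos": [[0, 0, 0], [0, 0, 0.002], [0, 0, 0.005], [0, 0, 0.008], [0, 0, 0.011], [0, 0, 0.014], [0, 0, 0.017], [0, 0, 0.019], [0, 0, 0.019], [0, 0, 0.019]], "rot": [[0, 0, 0.053], [0, 0, 0.106], [0, 0, 0.16], [0, 0, 0.213], [0, 0, 0.267], [0, 0, 0.32], [0, 0, 0.373], [0, 0, 0.427], [0, 0, 0.48], [0, 0, 0.533]], "hand": [0.05, 0.05, 0.05, 0.05, 0.05, 0.05, 0.05, 0.05, 0.05, 0.05]}}

```text
time_s: 16.43
ee_pos: [611.6, -84.0, 144.7]
ee_rot: [-179.9, 0.1, 0.8]
force: [3.1, 1.4, -6.0]
gripper_width: 11.8
gripper_force: 45.0
```

Request:
{"api": "apply_moves", "payload": {"delta_pos": [[0, 0, 0], [0, 0, 0.002], [0, 0, 0.005], [0, 0, 0.008], [0, 0, 0.011], [0, 0, 0.014], [0, 0, 0.017], [0, 0, 0.019], [0, 0, 0.019], [0, 0, 0.019]], "rot": [[0, 0, -0.053], [0, 0, -0.106], [0, 0, -0.16], [0, 0, -0.213], [0, 0, -0.267], [0, 0, -0.32], [0, 0, -0.373], [0, 0, -0.427], [0, 0, -0.48], [0, 0, -0.533]], "hand": [0.05, 0.05, 0.05, 0.05, 0.05, 0.05, 0.05, 0.05, 0.05, 0.05]}}

```text
time_s: 17.27
ee_pos: [611.5, -84.9, 146.9]
ee_rot: [179.9, 0.0, -45.3]
force: [2.1, -0.0, -6.6]
gripper_width: 11.3
gripper_force: 45.0
```

```bash
python3 -c "
from h import *
Z['stopper_grip']=165
s,p,q=look('w8',['stopper_grip','stopper_center','bottle_mouth'])
print(s['force'],s['torque'],s['gripper_width'])"
```

```text
cam [ 668. -142.  342.] ee [611.5 -84.9 146.9] [ 1.7992e+02  3.0000e-02 -4.5310e+01] q [ -8.9  23.8  87.6  -0.   68.7 126.4] t 17.2667
stopper_grip [258.5 235.4] 0.64 [609.9 -86.7 165. ]
stopper_center [253.6 223.8] 0.58 [610.3 -82.6 140. ]
[ 2.06650187e+00 -2.68993303e-03 -6.63418839e+00] [ 0.02984151 -0.46666106  0.19689215] 11.325122704057026
```

Pull is only 6.6 N, below the bottle's weight, so the bottle stays seated and the plug is rising. I'll carry on.

Request:
{"api": "apply_moves", "payload": {"delta_pos": [[0, 0, 0], [0, 0, 0.002], [0, 0, 0.005], [0, 0, 0.008], [0, 0, 0.011], [0, 0, 0.014], [0, 0, 0.017], [0, 0, 0.019], [0, 0, 0.019], [0, 0, 0.019]], "rot": [[0, 0, 0.053], [0, 0, 0.106], [0, 0, 0.16], [0, 0, 0.213], [0, 0, 0.267], [0, 0, 0.32], [0, 0, 0.373], [0, 0, 0.427], [0, 0, 0.48], [0, 0, 0.533]], "hand": [0.05, 0.05, 0.05, 0.05, 0.05, 0.05, 0.05, 0.05, 0.05, 0.05]}}

```text
time_s: 18.3
ee_pos: [611.7, -84.0, 149.7]
ee_rot: [-179.9, 0.0, 0.9]
force: [1.6, 0.8, -7.5]
gripper_width: 11.4
gripper_force: 45.0
```

Request:
{"api": "apply_moves", "payload": {"delta_pos": [[0, 0, 0], [0, 0, 0.002], [0, 0, 0.005], [0, 0, 0.008], [0, 0, 0.011], [0, 0, 0.014], [0, 0, 0.017], [0, 0, 0.019], [0, 0, 0.019], [0, 0, 0.019]], "rot": [[0, 0, -0.053], [0, 0, -0.106], [0, 0, -0.16], [0, 0, -0.213], [0, 0, -0.267], [0, 0, -0.32], [0, 0, -0.373], [0, 0, -0.427], [0, 0, -0.48], [0, 0, -0.533]], "hand": [0.05, 0.05, 0.05, 0.05, 0.05, 0.05, 0.05, 0.05, 0.05, 0.05]}}

```text
time_s: 19.13
ee_pos: [611.5, -84.8, 152.1]
ee_rot: [179.9, 0.0, -45.3]
force: [2.3, -0.6, -6.7]
gripper_width: 11.9
gripper_force: 45.0
```

Request:
{"api": "apply_moves", "payload": {"delta_pos": [[0, 0, 0], [0, 0, 0.002], [0, 0, 0.005], [0, 0, 0.008], [0, 0, 0.011], [0, 0, 0.014], [0, 0, 0.017], [0, 0, 0.019], [0, 0, 0.019], [0, 0, 0.019]], "rot": [[0, 0, 0.053], [0, 0, 0.106], [0, 0, 0.16], [0, 0, 0.213], [0, 0, 0.267], [0, 0, 0.32], [0, 0, 0.373], [0, 0, 0.427], [0, 0, 0.48], [0, 0, 0.533]], "hand": [0.05, 0.05, 0.05, 0.05, 0.05, 0.05, 0.05, 0.05, 0.05, 0.05]}}

```text
time_s: 19.97
ee_pos: [611.7, -84.1, 154.5]
ee_rot: [-179.9, 0.0, 0.9]
force: [2.5, 0.9, -6.0]
gripper_width: 11.8
gripper_force: 45.0
```

Request:
{"api": "apply_moves", "payload": {"delta_pos": [[0, 0, 0], [0, 0, 0.002], [0, 0, 0.005], [0, 0, 0.008], [0, 0, 0.011], [0, 0, 0.014], [0, 0, 0.017], [0, 0, 0.019], [0, 0, 0.019], [0, 0, 0.019]], "rot": [[0, 0, -0.053], [0, 0, -0.106], [0, 0, -0.16], [0, 0, -0.213], [0, 0, -0.267], [0, 0, -0.32], [0, 0, -0.373], [0, 0, -0.427], [0, 0, -0.48], [0, 0, -0.533]], "hand": [0.05, 0.05, 0.05, 0.05, 0.05, 0.05, 0.05, 0.05, 0.05, 0.05]}}

```text
time_s: 20.8
ee_pos: [611.4, -84.8, 156.7]
ee_rot: [179.9, 0.0, -45.3]
force: [2.3, -0.7, -7.0]
gripper_width: 11.6
gripper_force: 45.0
```

```bash
python3 -c "
from h import *
s=env.state();print(s['force'],s['torque'],s['ee_pos'],s['gripper_width'])
P=viewer.grab_frame('scene')
for k in('bottle_mouth','stopper_grip','stopper_center'):
  for r in spotter.landmark_of(P,k)[:1]:
    o,d=ray(P,r['position']);X=o+d*(612-o[0])/d[0];print(k,r['score'],X.round(1))
r=spotter.trace(P,'bottle');print(r[0]['box'] if r else 0)"
```

```text
[ 2.28713369 -0.71765361 -6.95045092] [ 0.00779505 -0.36279104  0.20695004] [611.43267007 -84.77402945 156.69463283] 11.556385787112447
bottle_mouth 0.59 [612.  -82.5 128.8]
stopper_grip 0.61 [612.  -79.1 129.6]
stopper_center 0.74 [612.  -86.7 152.8]
[248.3, 228.8, 41.6, 44.8]
```

Request:
{"api": "apply_moves", "payload": {"delta_pos": [[0, 0, 0], [0, 0, 0.002], [0, 0, 0.005], [0, 0, 0.008], [0, 0, 0.011], [0, 0, 0.014], [0, 0, 0.017], [0, 0, 0.019], [0, 0, 0.019], [0, 0, 0.019]], "rot": [[0, 0, 0.053], [0, 0, 0.106], [0, 0, 0.16], [0, 0, 0.213], [0, 0, 0.267], [0, 0, 0.32], [0, 0, 0.373], [0, 0, 0.427], [0, 0, 0.48], [0, 0, 0.533]], "hand": [0.05, 0.05, 0.05, 0.05, 0.05, 0.05, 0.05, 0.05, 0.05, 0.05]}}

```text
time_s: 21.88
ee_pos: [611.7, -84.1, 159.2]
ee_rot: [-179.9, 0.0, 0.9]
force: [1.6, 0.4, -8.5]
gripper_width: 11.5
gripper_force: 45.0
```

Request:
{"api": "apply_moves", "payload": {"delta_pos": [[0, 0, 0], [0, 0, 0.002], [0, 0, 0.005], [0, 0, 0.008], [0, 0, 0.011], [0, 0, 0.014], [0, 0, 0.017], [0, 0, 0.019], [0, 0, 0.019], [0, 0, 0.019]], "rot": [[0, 0, -0.053], [0, 0, -0.106], [0, 0, -0.16], [0, 0, -0.213], [0, 0, -0.267], [0, 0, -0.32], [0, 0, -0.373], [0, 0, -0.427], [0, 0, -0.48], [0, 0, -0.533]], "hand": [0.05, 0.05, 0.05, 0.05, 0.05, 0.05, 0.05, 0.05, 0.05, 0.05]}}

```text
time_s: 22.72
ee_pos: [611.5, -84.7, 161.5]
ee_rot: [180.0, 0.0, -45.3]
force: [2.0, -0.0, -6.8]
gripper_width: 11.7
gripper_force: 45.0
```

Request:
{"api": "apply_moves", "payload": {"delta_pos": [[0, 0, 0], [0, 0, 0.002], [0, 0, 0.005], [0, 0, 0.008], [0, 0, 0.011], [0, 0, 0.014], [0, 0, 0.017], [0, 0, 0.019], [0, 0, 0.019], [0, 0, 0.019]], "rot": [[0, 0, 0.053], [0, 0, 0.106], [0, 0, 0.16], [0, 0, 0.213], [0, 0, 0.267], [0, 0, 0.32], [0, 0, 0.373], [0, 0, 0.427], [0, 0, 0.48], [0, 0, 0.533]], "hand": [0.05, 0.05, 0.05, 0.05, 0.05, 0.05, 0.05, 0.05, 0.05, 0.05]}}

```text
time_s: 23.55
ee_pos: [611.8, -84.7, 165.6]
ee_rot: [180.0, -0.1, 1.0]
force: [-0.7, -0.2, -1.0]
gripper_width: 11.6
gripper_force: 45.0
```

Request:
{"api": "apply_moves", "payload": {"delta_pos": [[0, 0, 0], [0, 0, 0.002], [0, 0, 0.005], [0, 0, 0.008], [0, 0, 0.011], [0, 0, 0.014], [0, 0, 0.017], [0, 0, 0.019], [0, 0, 0.019], [0, 0, 0.019]], "rot": [[0, 0, -0.053], [0, 0, -0.106], [0, 0, -0.16], [0, 0, -0.213], [0, 0, -0.267], [0, 0, -0.32], [0, 0, -0.373], [0, 0, -0.427], [0, 0, -0.48], [0, 0, -0.533]], "hand": [0.05, 0.05, 0.05, 0.05, 0.05, 0.05, 0.05, 0.05, 0.05, 0.05]}}

```text
time_s: 24.38
ee_pos: [611.8, -84.8, 167.9]
ee_rot: [-180.0, -0.1, -45.3]
force: [-0.1, 0.8, -1.1]
gripper_width: 11.7
gripper_force: 45.0
```

```bash
python3 -c "
from h import *
s=env.state();print(s['force'],s['torque'],s['ee_pos'],s['gripper_width'])
P=viewer.grab_frame('scene')
for k in('bottle_mouth','stopper_grip','stopper_center'):
  for r in spotter.landmark_of(P,k)[:1]:
    o,d=ray(P,r['position']);X=o+d*(612-o[0])/d[0];print(k,r['score'],X.round(1))
r=spotter.trace(P,'bottle');print(r[0]['box'] if r else 0)"
```

```text
[-0.05267396  0.79643773 -1.09199952] [ 0.07567668  0.02774283 -0.02302149] [611.83105297 -84.75518938 167.94796953] 11.695085690971132
bottle_mouth 0.74 [612.  -79.2 122.8]
stopper_grip 0.57 [612.  -81.7 176.3]
stopper_center 0.65 [612.  -90.3 183.4]
[286.4, 190.4, 10.0, 21.7]
```

The plug is free: only its weight shows, at 1.1 N. I'll lift gently, carry it to the dish and turn the wrist on the way.

Request:
{"api": "apply_moves", "payload": {"delta_pos": [[0, 0, 0.03], [0, 0, 0.08], [0, 0, 0.16], [0, 0, 0.28], [0, 0, 0.42], [0, 0, 0.55], [0, 0, 0.6], [0, 0, 0.6]], "rot": [[0, 0, 0], [0, 0, 0], [0, 0, 0], [0, 0, 0], [0, 0, 0], [0, 0, 0], [0, 0, 0], [0, 0, 0]], "hand": [0.05, 0.05, 0.05, 0.05, 0.05, 0.05, 0.05, 0.05]}}

```text
time_s: 25.3
ee_pos: [612.9, -84.9, 241.0]
ee_rot: [-179.8, -0.2, -45.2]
force: [0.6, -0.9, -0.8]
gripper_width: 11.6
gripper_force: 45.0
```

Request:
{"api": "apply_moves", "payload": {"delta_pos": [[-0.05, 0.1, 0], [-0.15, 0.31, 0], [-0.26, 0.53, 0], [-0.364, 0.752, 0]], "rot": [[0, 0, 0.044], [0, 0, 0.088], [0, 0, 0.131], [0, 0, 0.175]], "hand": [0.05, 0.05, 0.05, 0.05]}}

```text
time_s: 25.63
ee_pos: [566.9, 6.2, 237.2]
ee_rot: [179.9, 0.1, -30.0]
force: [-0.5, 0.7, -0.9]
gripper_width: 11.7
gripper_force: 45.0
```

Request:
{"api": "apply_moves", "payload": {"delta_pos": [[-0.091, 0.188, 0], [-0.182, 0.376, 0], [-0.273, 0.564, 0], [-0.364, 0.752, 0]], "rot": [[0, 0, 0.044], [0, 0, 0.088], [0, 0, 0.131], [0, 0, 0.175]], "hand": [0.05, 0.05, 0.05, 0.05]}}

```text
time_s: 25.97
ee_pos: [523.2, 96.7, 237.5]
ee_rot: [180.0, 0.1, -14.9]
force: [0.2, 0.1, -0.9]
gripper_width: 11.6
gripper_force: 45.0
```

Request:
{"api": "apply_moves", "payload": {"delta_pos": [[-0.091, 0.188, 0], [-0.182, 0.376, 0], [-0.273, 0.564, 0], [-0.364, 0.752, 0]], "rot": [[0, 0, 0.044], [0, 0, 0.088], [0, 0, 0.131], [0, 0, 0.175]], "hand": [0.05, 0.05, 0.05, 0.05]}}

```text
time_s: 26.3
ee_pos: [479.5, 186.9, 237.5]
ee_rot: [180.0, 0.1, 0.1]
force: [0.3, -0.2, -0.5]
gripper_width: 11.8
gripper_force: 45.0
```

Request:
{"api": "apply_moves", "payload": {"delta_pos": [[-0.12, 0.24, 0], [-0.22, 0.45, 0], [-0.3, 0.62, 0], [-0.35, 0.72, 0], [-0.364, 0.752, 0], [-0.364, 0.752, 0]], "rot": [[0, 0, 0.044], [0, 0, 0.088], [0, 0, 0.131], [0, 0, 0.175], [0, 0, 0.175], [0, 0, 0.175]], "hand": [0.05, 0.05, 0.05, 0.05, 0.05, 0.05]}}

```text
time_s: 26.8
ee_pos: [436.4, 276.7, 237.7]
ee_rot: [180.0, 0.1, 15.0]
force: [-0.3, 0.0, -1.0]
gripper_width: 11.5
gripper_force: 45.0
```

```bash
python3 -c "
from h import *
Z['stopper_grip']=245;Z['stopper_center']=240
s,p,q=look('w9',['dish_floor']);print(s['force'],s['gripper_width'])
for n in('top','scene'):
  P=viewer.grab_frame(n)
  for k in('dish_floor','bottle_mouth','lever_knob','lever_pivot','stopper_center'):
    for r in spotter.landmark_of(P,k)[:1]: print(n,k,round(r['score'],2),np.round(r['position']),atz(P,r['position'],dict(Z,lever_knob=130)[k]).round(1))"
```

```text
cam [514. 297. 433.] ee [436.4 276.7 237.7] [1.7996e+02 7.0000e-02 1.4990e+01] q [ 31.1  11.5  92.2  -0.   76.4 106.1] t 26.8
dish_floor [255.4 155.5] 0.64 [441.  276.7   5. ]
[-0.28250206  0.042048   -0.9908927 ] 11.45472768652658
top dish_floor 0.78 [171. 239.] [435.7 276.4   5. ]
top bottle_mouth 0.75 [282. 178.] [605.7 -81.9 128. ]
top lever_knob 0.48 [234. 180.] [602.3  63.2 130. ]
top lever_pivot 0.93 [235. 182.] [607.7  61.9  55. ]
scene dish_floor 0.69 [292. 173.] [449.5 265.5   5. ]
scene bottle_mouth 0.9 [248. 207.] [609.4 -79.  128. ]
scene lever_knob 0.62 [264. 236.] [ 718.6 -123.   130. ]
scene lever_pivot 0.76 [282. 205.] [600.6  59.8  55. ]
scene stopper_center 0.55 [295. 109.] [435.5 274.3 240. ]
```

Over the dish now, with the stopper held upright. Next: lower it, the last part slowly.

Request:
{"api": "apply_moves", "payload": {"delta_pos": [[0, 0, -0.15], [0, 0, -0.35], [0, 0, -0.55], [0, 0, -0.75], [0, 0, -0.9], [0, 0, -1]], "rot": [[0, 0, 0], [0, 0, 0], [0, 0, 0], [0, 0, 0], [0, 0, 0], [0, 0, 0]], "hand": [0.05, 0.05, 0.05, 0.05, 0.05, 0.05]}}

```text
time_s: 28.0
ee_pos: [436.0, 275.7, 116.3]
ee_rot: [179.9, 0.2, 15.0]
force: [0.1, 0.9, -1.2]
gripper_width: 11.5
gripper_force: 45.0
```

Request:
{"api": "apply_moves", "payload": {"delta_pos": [[0, 0, -0.12], [0, 0, -0.25], [0, 0, -0.36], [0, 0, -0.46], [0, 0, -0.53], [0, 0, -0.57], [0, 0, -0.59], [0, 0, -0.59], [0, 0, -0.59]], "rot": [[0, 0, 0], [0, 0, 0], [0, 0, 0], [0, 0, 0], [0, 0, 0], [0, 0, 0], [0, 0, 0], [0, 0, 0], [0, 0, 0]], "hand": [0.05, 0.05, 0.05, 0.05, 0.05, 0.05, 0.05, 0.05, 0.05]}}

```text
time_s: 28.75
ee_pos: [437.5, 276.5, 48.0]
ee_rot: [-180.0, -0.1, 15.0]
force: [-0.2, -0.1, -1.0]
gripper_width: 11.8
gripper_force: 45.0
```

Request:
{"api": "apply_moves", "payload": {"delta_pos": [[0, 0, -0.008], [0, 0, -0.016], [0, 0, -0.024], [0, 0, -0.024], [0, 0, -0.024]], "rot": [[0, 0, 0], [0, 0, 0], [0, 0, 0], [0, 0, 0], [0, 0, 0]], "hand": [0.05, 0.05, 0.05, 0.05, 0.05]}}

```text
time_s: 29.17
ee_pos: [437.0, 276.2, 44.7]
ee_rot: [180.0, 0.0, 15.0]
force: [0.0, -0.4, 0.1]
gripper_width: 11.4
gripper_force: 45.0
```

Request:
{"api": "apply_moves", "payload": {"delta_pos": [[0, 0, -0.005], [0, 0, -0.01], [0, 0, -0.01], [0, 0, -0.01]], "rot": [[0, 0, 0], [0, 0, 0], [0, 0, 0], [0, 0, 0]], "hand": [0.05, 0.05, 0.05, 0.05]}}

```text
time_s: 29.5
ee_pos: [437.0, 276.3, 43.4]
ee_rot: [180.0, 0.0, 15.0]
force: [-0.0, -0.3, -1.0]
gripper_width: 11.6
gripper_force: 45.0
```

Request:
{"api": "apply_moves", "payload": {"delta_pos": [[0, 0, -0.005], [0, 0, -0.01], [0, 0, -0.01], [0, 0, -0.01]], "rot": [[0, 0, 0], [0, 0, 0], [0, 0, 0], [0, 0, 0]], "hand": [0.05, 0.05, 0.05, 0.05]}}

```text
time_s: 29.83
ee_pos: [437.2, 276.4, 42.7]
ee_rot: [-180.0, -0.0, 15.0]
force: [-1.2, 0.2, 5.2]
gripper_width: 11.6
gripper_force: 45.0
```

It has touched down with 5 N. I'll open and rise straight up.

Request:
{"api": "apply_moves", "payload": {"delta_pos": [[0, 0, 0.002], [0, 0, 0.004], [0, 0, 0.004], [0, 0, 0.004], [0, 0, 0.004], [0, 0, 0.004], [0, 0, 0.004]], "rot": [[0, 0, 0], [0, 0, 0], [0, 0, 0], [0, 0, 0], [0, 0, 0], [0, 0, 0], [0, 0, 0]], "hand": [0.13, 0.2, 0.3, 0.4, 0.5, 0.5, 0.5], "newtons": 10}}

```text
time_s: 30.42
ee_pos: [437.0, 276.2, 42.6]
ee_rot: [180.0, 0.0, 15.0]
force: [-0.4, -0.6, -0.1]
gripper_width: 45.4
gripper_force: 0.0
```

Request:
{"api": "apply_moves", "payload": {"delta_pos": [[0, 0, 0.1], [0, 0, 0.3], [0, 0, 0.6], [0, 0, 0.9], [0, 0, 1], [0, 0, 1], [0, 0, 1]], "rot": [[0, 0, 0], [0, 0, 0], [0, 0, 0], [0, 0, 0], [0, 0, 0], [0, 0, 0], [0, 0, 0]], "hand": [0.5, 0.5, 0.5, 0.5, 0.5, 0.5, 0.5]}}

```text
time_s: 31.0
ee_pos: [437.0, 276.3, 162.9]
ee_rot: [-180.0, -0.0, 15.0]
force: [-1.1, 0.8, 0.1]
gripper_width: 45.7
gripper_force: 0.0
```

Request:
{"api": "apply_moves", "payload": {"delta_pos": [[-0.3, 0, 0.3], [-0.5, 0, 0.6], [-0.5, 0, 0.9], [-0.5, 0, 0.9], [-0.5, 0, 0.9]], "rot": [[0, 0, 0], [0, 0, 0], [0, 0, 0], [0, 0, 0], [0, 0, 0]], "hand": [0.5, 0.5, 0.5, 0.5, 0.5]}}

```text
time_s: 31.42
ee_pos: [377.4, 276.8, 271.7]
ee_rot: [-179.9, -0.2, 15.0]
force: [1.0, 0.0, -0.7]
gripper_width: 45.6
gripper_force: 0.0
```

```bash
python3 -c "
from h import *
Z.update(lever_knob=130,stopper_center=41,stopper_grip=59,stopper=41)
def rep(n,P,qq):
  for k in('dish_floor','stopper_center','stopper_grip','bottle_mouth','lever_knob','lever_pivot','station'):
    for r in spotter.landmark_of(P,k)[:1]: print(n,k,round(r['score'],2),np.round(r['position']),atz(qq,r['position'],Z[k]).round(1))
s,p,q=wrist();rep('wrist',p,q);print(s['time_s'],s['force'],s['ee_pos'])
r=spotter.trace(p,'stopper_center');print([(a['score'],np.round(a['box'])) for a in r[:1]])
cv2.imwrite('pics/w10.png',p['pixels'][:,:,::-1])
for n in('scene','top'):
  P=viewer.grab_frame(n);rep(n,P,P)
  for a in spotter.trace(P,'stopper_center')[:1]: print(a['score'],np.round(a['box']))"
```

```text
wrist dish_floor 0.96 [268. 116.] [437.2 273.8   5. ]
wrist stopper_center 0.91 [267. 120.] [432.4 275.4  41. ]
wrist stopper_grip 0.68 [266. 119.] [435.3 277.6  59. ]
wrist lever_pivot 0.56 [478.  26.] [604.2  63.9  55. ]
wrist station 0.65 [509.  48.] [609.8 -20.8   0. ]
31.4167 [ 0.98256933  0.01332575 -0.70841368] [377.38733598 276.83238612 271.70163771]
[]
scene dish_floor 0.82 [293. 175.] [456.8 261.8   5. ]
scene stopper_center 0.73 [287. 181.] [506.7 179.   41. ]
scene stopper_grip 0.68 [292. 160.] [445.  266.2  59. ]
scene bottle_mouth 0.74 [249. 207.] [612.2 -75.9 128. ]
scene lever_knob 0.66 [285. 183.] [599.3  66.8 130. ]
scene lever_pivot 0.84 [283. 207.] [607.4  56.1  55. ]
scene station 0.75 [263. 233.] [606.9 -21.9   0. ]
0.54 [295. 164.  14.  23.]
top dish_floor 0.69 [171. 242.] [427.6 276.7   5. ]
top stopper_center 0.47 [402. 186.] [ 584.5 -474.5   41. ]
top bottle_mouth 0.84 [281. 177.] [608.2 -80.8 128. ]
top lever_knob 0.42 [232. 181.] [599.7  68.7 130. ]
top lever_pivot 0.65 [235. 186.] [595.7  61.5  55. ]
top station 0.59 [259. 186.] [603.9 -15.9   0. ]
```

The stopper stands upright in the dish, the bottle rim is at its seated height, and the knob is above the pivot. I'm handing in the job.

```bash
python3 -c "
from h import *
print(env.job_done())"
```

```text
the job is handed in; nothing more can be done
None
```

I handed the job in at about 31 s of robot time. By the last camera readings the lever is upright, the stopper stands in the dish and the bottle is seated in its holder. I don't know the verdict, because the hand-in returned none.

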